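Index a board carrier to the next station and clamp it

TASK

This is the bench slide we build avionics boards on, and the carrier is latched at its yellow loading station. Pull the plunger knob up to unlatch the carrier and slide it along to the next station, the green one, feeling gently for that station's hole until the plunger pin has dropped fully into it; once the pin is in, do not force the carrier any farther. Then swing the orange clamp lever clockwise until it is fully locked. Do not touch the circuit board, and leave the things lying around the slide where they are.

Things in the scene. Friction and masses are not known exactly. Their poses are not given: they have to be found in the camera images.
- slide_bed: Aluminium bed of the slide, 170 x 570 x 15 mm, fixed, turned up to 0.2 rad. Origin: centre of its underside; z up. The carrier runs along the bed's +y on a middle rail; a dark clamp strip runs at x = -50 mm (tops 30 mm above the bench). End stops 51 mm high at both rail ends. Stations in line at x = +50 mm with flat colour tags at x = +77 mm: yellow (loading), green (next), blue (far).
- loading_hole (a point): Centre of the yellow (loading) station's pin hole, 28 mm above the bench, at y = -185 mm of the bed. The green station is 110 to 170 mm farther along +y; the blue one 375 mm. Each station has a steel strike 24 mm wide and 61 mm long along y: ramp 17 mm long rising 10 mm, flat 8 mm, hole 11 mm, flat 8 mm, ramp down 17 mm.
- next_station: Dark bracket of the green station, 28 x 104 x 3 mm, fixed on the bed; origin: centre of its underside, 15 mm above the bench, axes as the bed's. Its strike (top 28 mm above the bench) was set on it by hand: the centre of its pin hole lies anywhere from -10 to +10 mm along y from this origin and is not measured; it must be found by feel (or seen before the carrier covers it).
- carrier (a joint): Travel of the carrier along the bed's +y, m: 0 latched at the yellow station, 0.385 end of travel. The carrier is a grey plate 140 (x) x 150 (y) x 8 mm, its top 47 mm above the bench, about 1 kg with what it carries, sliding with 1 to 2 N of friction.
- pin_axis (a point): Point of the carrier on the plunger's upright axis, 39 mm above the bench, at the middle of the plate's length and x = +50 mm of the bed. The pin hangs below it.
- handle (a point): Middle of the steel handle standing across the rear (-y) end of the carrier: a round bar 12 mm thick, 60 mm long along the bed's x (48 mm free between its two end posts), axis 85 mm above the bench. Rigid on the carrier, 62 mm behind the plunger's axis along y and 60 mm to its -x side. 36 mm are free between bar and circuit board. Good for pushing the carrier along.
- plunger_knob (a point): Middle of the plunger's black round knob, 24 mm in diameter, 24 mm tall, 75 mm above the bench when down (underside 63, top 87), above a sleeve 18 mm in diameter. Pulled straight up it lifts the pin; no turning. The spring pushes down with 4.5 N at rest, 7.5 N at full lift. Knob and pin rise together when the pin rides up a ramp, unless the knob is held down.
- plunger (a joint): Lift of plunger knob and pin, m: 0 fully down (in a hole, or over the open bed between stations), 0.0095 on a strike's flat, 0.012 upper stop. Pin 8 mm, round tip: in a hole it holds the carrier (1.5 mm play each way) and must not be strained. Left free, it climbs a ramp when the carrier is pushed on with 5 to 8 N, crosses the flat and springs into the hole; then the carrier stops dead.
- clamp_lever (a joint): Angle of the clamp lever, rad. At 0 it is slack and points to the bed's -x (towards the robot); it turns clockwise seen from above to 1.571 (hard stop, fully locked), where it points along the bed's +y. It starts slack, below 0.4, turns with about 0.1 N m and stays where it is left; from about 1.0 on it presses a brass pad on the clamp strip.
- lever_pivot (a point): Point on the lever's upright axis, 79 mm above the bench, rigid on the carrier, at x = -50 mm of the bed and level with the plunger along y. Black hub 22 mm in diameter.
- lever_end (a point): Centre of the ball (15 mm) at the end of the orange lever arm, 62 mm from the lever's axis, 79 mm above the bench; the arm is 12 mm thick, its outer 40 mm run nearly level, 75 to 79 mm above the bench, free on both sides; below it lies the carrier plate or the bed.
- circuit_board: Green circuit board, 54 x 90 mm, clipped in two edge rails on the carrier; underside 58 mm, tallest part (metal connector at the +y end) 69 mm above the bench. Origin: centre of its underside, 25 mm ahead (+y) of the plunger's axis, on the bed's middle line. Fragile: not to be touched.
- screwdriver: Loose screwdriver with blue handle lying beyond the slide (bystander).
- tape_roll: Loose roll of light green masking tape, 84 mm across, 24 mm tall (bystander), lying beyond the slide.
- instrument: Loose black cockpit instrument, 80 mm square face up, 54 mm tall (bystander), on the robot's side of the slide near its -y end.
- parts_tray: Loose grey parts tray, 100 x 140 x 30 mm (bystander), on the robot's side of the slide near its +y end.

How it is judged (in metres and radians):
On the way, in this order (a step that is already met when the one before it is completed fails the run):
1. the carrier is unlatched and has left the yellow station (value of joint carrier above 0.03 m), for 0.1 s.
2. the plunger pin has dropped fully into the green station's hole (value of joint plunger below 0.003 m and y of pin_axis in the frame of next_station between -0.0135 and 0.0135 m), for 0.3 s.
3. the clamp lever is swung fully to lock (value of joint clamp_lever above 1.4 rad), for 0.2 s.
At the end, for the whole second after the job is handed in: the carrier stands at rest at the green station, the plunger pin down in that station's hole (knob lifted by less than 3 mm, pin axis within 13.5 mm of the bracket's middle, which only the hole allows), and the clamp lever turned past 1.4 rad (stop at 1.571) (all of step 2 and value of joint clamp_lever above 1.4 rad and linear speed of circuit_board below 0.01 m/s); the robot touches nothing.
It fails at once if the stopped carrier is forced on, with more than 40 N between its pin and the green station (contact force between next_station and slide_bed above 40 N and linear speed of circuit_board below 0.003 m/s).
It fails at once if the circuit board is touched (contact force between circuit_board and the fingers above 1 N or contact force between circuit_board and the arm above 1 N).
It fails at once if a bystander is moved by more than 20 mm (distance of any of screwdriver, tape_roll, instrument, parts_tray from where it was at the start of the episode above 0.02 m).
It also fails if it takes over 61 s, if anything falls off the work surface, if the arm or the gripper's body presses on something with over 40 N, if the wrist force passes 120 N, or if a joint passes its speed limit or range.

ROBOT

A 6-joint arm with a two-finger parallel gripper is mounted at the origin on the work surface. World frame = base frame: x ahead of the robot, y to its left, z up, the work surface at z = 0. Lengths are in m, angles in degrees, forces in N, time in s.
With the tool pointing down it reaches from about 0.35 to 0.725 m from the base axis. Payload 4.3 kg.
Tool frame: the origin (TCP) lies on the centre line of the jaws, within the pads' length; the fingertips stand 11 mm ahead of it and the grasp point (between the pads) lies 8 mm behind it; z points along the fingers, y is the line along which they close (so a half turn about z gives the same grasp; the last joint's range is limited). The gripper opens to 85 mm and grips with 20 to 120 N. Pads are 22 mm wide; open, the fingers measure 114 mm over their backs; the gripper's body (76 mm by 85 mm) begins 54 mm behind the grasp point. The pads swing forward as they close: fully open they stand 13 mm farther back than shut.
Start: joints at [-70.892, 21.618, 4.641, 73.018, 0, 83.68], TCP at [0.247, -0.519, 0.242] pointing down, gripper open.
Joint ranges: [-156.06, 156.06], [-48.1, 94.91], [-58.44, 69.94], [-101.28, 121.22], [-78.64, 73.56], [-180, 180]. Speed limits (degrees/s): [147.25, 147.25, 180, 180, 180, 180].

INTERFACE

Orientations are given as [roll, pitch, yaw] about the fixed x, y, z axes, in that order (R = Rz(yaw) Ry(pitch) Rx(roll)).
In Python, from cell import robot gives the robot as it stands. Calls block until the motion is done:
- robot.move_pose(position, orientation): joint-space move of the TCP to a pose.
- robot.movel(position, rotation=None, rate=0.15, max_force=None): straight line of the TCP; rotation=None keeps the orientation; rate is the mean speed in m/s. With max_force (N) it stops when the force on the tool has changed by that much, and returns True; else False.
- robot.set_joints(angles): joint-space move.
- robot.grip(opening, squeeze=None): opening from 0.0 (shut) to 1.0 (fully open); squeeze is the grip in N (None keeps the last); returns when the fingers have stopped.
- robot.dwell(seconds).
- robot.inverse_kinematics(position, orientation): joint angles nearest the present ones, or None.
- robot.get_obs(): the state.
- robot.camera(name): name is "scene" or "side" or "wrist"; returns (picture, depth): 420x560x3 uint8, blue, green, red; 420x560 float32, m along the optical axis (not along the pixel's ray), 0 where there is no reading.
- robot.get_calibration(name): a dict with "intrinsics" (3x3 intrinsics, pixels), "k1" (the pictures are not rectified: a ray, as slopes to the right and down, at radius r is drawn at 1 + k1 r^2 times it, then the intrinsics apply), "rvec" (rotation vector, rad) and "tvec" (3), from world to camera coordinates, as OpenCV has them. Camera axes: x right, y down, z forward; pixel columns grow to the right and rows downward; lengths in m; the calibration is good to about 2 mm. A picture is of the moment at which its call begins: read the wrist's pose just before it. get_calibration takes no time and is no camera call; for the wrist camera it gives the pose at the moment of the call.
A pose or a line that the arm cannot do raises robot.PlanningError and nothing moves.
- robot.sign_off(): hands the job in; it is judged then, once.
The state is a dict: "t": time; "joints": joint angles; "qd": joint speeds; "joint_torque": joint torques, N m; "eef_pos": TCP position; "orientation": TCP orientation; "ft_force": force on the tool from outside, world axes, zero at the start; "ft_torque": the same for the moment, N m; "opening": opening from 0.0 (shut) to 1.0 (fully open); "finger_force": force on a finger pad.
Only numpy, scipy, OpenCV 4.12 (cv2) and the standard library are available. Lean on these libraries where they do the work, as an engineer would, in place of code of your own. Each camera call takes 0.05 s, during which the arm holds its last target. There are 200 camera calls.

## Working session

There is one attempt and no reset: what is moved stays moved. The work goes in short steps, each a Python script; the robot and the scene stay as the last script left them, time stands still between calls to the robot, and variables do not carry over. Pictures are saved under pics/ and viewed, at most 10 in all, crops included, and the job is handed in when it is done.

```bash
mkdir -p pics; ls; cat > h.py <<'E'
import numpy as np, cv2
from cell import robot
def save(name,fn):
    im,d=robot.camera(name); c=robot.get_calibration(name)
    cv2.imwrite(f'pics/{fn}.png',im); np.savez(f'pics/{fn}.npz',im=im,d=d,K=c['intrinsics'],k1=c['k1'],r=c['rvec'],t=c['tvec'])
def ray(f,u,v):
    K=f['K'];k=float(f['k1'])
    p=cv2.undistortPoints(np.array([[[u,v]]],float),K,np.array([k,0,0,0,0.]))[0,0]
    R=cv2.Rodrigues(f['r'])[0]; return R,np.array([p[0],p[1],1.])
def at_z(f,u,v,z):
    R,p=ray(f,u,v); o=-R.T@f['t'].ravel(); d=R.T@p; return o+d*(z-o[2])/d[2]
def at_d(f,u,v):
    R,p=ray(f,u,v); return R.T@(p*f['d'][int(v),int(u)]-f['t'].ravel())
def proj(f,P):
    return cv2.projectPoints(np.array(P,float).reshape(-1,3),f['r'],f['t'],f['K'],np.array([float(f['k1']),0,0,0,0.]))[0].reshape(-1,2)
E
python3 - <<'E'
from h import *
save('scene','s0');save('side','d0')
for n in('s0','d0'):
    f=np.load(f'pics/{n}.npz');R=cv2.Rodrigues(f['r'])[0];print(n,-R.T@f['t'].ravel(),R[2],f['K'][0,0])
a=cv2.imread('pics/s0.png');cv2.imwrite('pics/s0b.png',cv2.resize(a,(800,600)))
a=cv2.imread('pics/d0.png');cv2.imwrite('pics/d0b.png',cv2.resize(a,(800,600)))
print(robot.get_obs())
E
```

```text
pics
s0 [ 0.90911537 -0.44026132  0.45808545] [-0.52805622  0.64109348 -0.55691632] 380.1203683000928
d0 [0.36011641 0.7028055  0.49848905] [ 0.25701792 -0.82162337 -0.50879939] 381.5599241777189
{'t': 0.1, 'joints': array([-7.08927979e+01,  2.16574030e+01,  4.57066890e+00,  7.30171146e+01,
        3.50063362e-04,  8.36798273e+01]), 'qd': array([ 0.02920618, -0.07989206,  0.22590332,  0.07043978,  0.00961042,
        0.00104224]), 'joint_torque': array([ 7.67642359e-04, -4.64692855e+01,  2.70583105e+01,  1.20330392e-02,
       -1.18902426e-04,  1.55717521e-05]), 'eef_pos': array([ 0.24670525, -0.51876826,  0.24145789]), 'orientation': array([-1.79896821e+02, -1.17800434e-02,  2.54273638e+01]), 'ft_force': array([-1.04329977, -1.30592845, -0.10700501]), 'ft_torque': array([-0.04762072,  0.01628602, -0.0088648 ]), 'finger_force': 0.0, 'opening': 0.9964391314249235}
```

View pics/s0b.png

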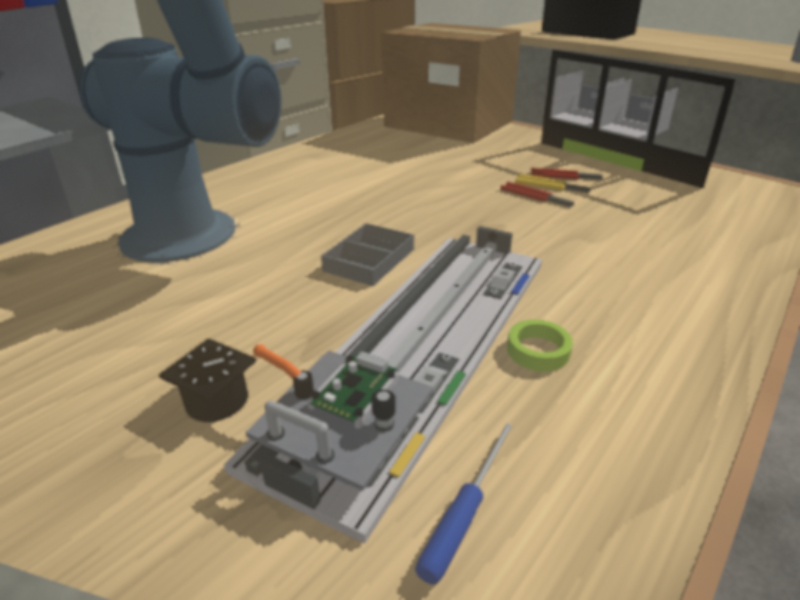

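View pics/d0b.png

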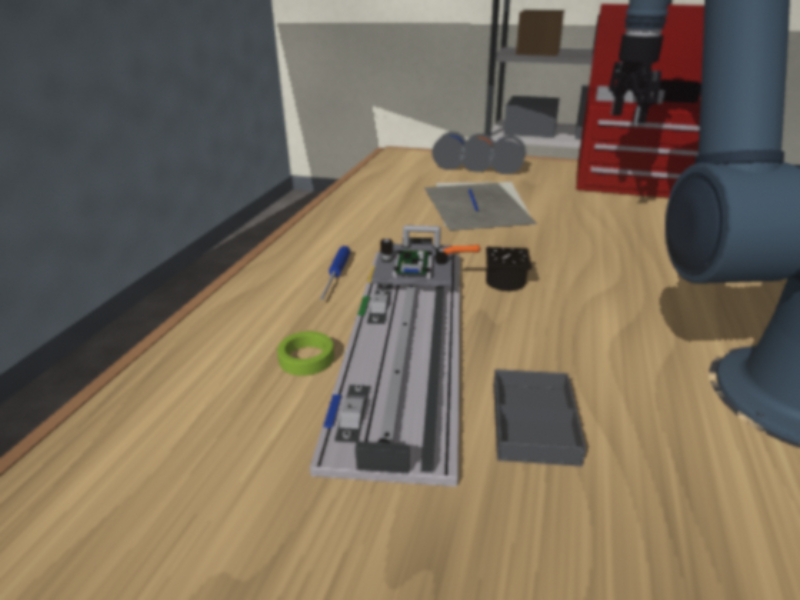

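The scene picture shows the carrier at the yellow end, with the knob at (384,400), the handle bar at (296,412), the lever ball at (260,350) and bed corners at (228,467) and (363,537). The side picture shows the +y bed corners at (313,473) and (457,482).

```bash
python3 - <<'E'
from h import *
s=np.load('pics/s0.npz');d=np.load('pics/d0.npz')
q=lambda f,u,v,z:print(np.round(at_z(f,u*.7,v*.7,z),4), np.round(at_d(f,u*.7,v*.7),4))
print('corners -y: left(-x), right(+x)');q(s,229,465,.015);q(s,363,535,.015)
print('corners +y: +x, -x');q(d,314,471,.015);q(d,457,480,.015);q(s,540,260,.015)
print('knob');q(s,384,394,.087);q(d,387,240,.087)
print('handle ends');q(s,267,405,.091);q(s,327,432,.091)
print('ball');q(s,260,350,.082);q(d,476,248,.082)
print('hub');q(s,303,375,.087)
a=s['im'];cv2.imwrite('pics/s1.png',cv2.resize(a[150:380,150:400],None,fx=3,fy=2.6,interpolation=cv2.INTER_CUBIC))
E
```

```text
corners -y: left(-x), right(+x)
[ 0.5407 -0.2727  0.015 ] [ 0.5411 -0.2729  0.0154]
[ 0.7005 -0.2438  0.015 ] [ 0.6997 -0.243   0.0132]
corners +y: +x, -x
[0.5834 0.3191 0.015 ] [0.5862 0.3143 0.009 ]
[0.4246 0.2861 0.015 ] [0.4254 0.2813 0.0094]
[0.5894 0.3111 0.015 ] [0.5895 0.311  0.0151]
knob
[ 0.6465 -0.1492  0.087 ] [ 0.6472 -0.15    0.088 ]
[ 0.6467 -0.1531  0.087 ] [ 0.6461 -0.1512  0.0879]
handle ends
[ 0.5725 -0.2342  0.091 ] [ 0.5707 -0.2331  0.089 ]
[ 0.6416 -0.2219  0.091 ] [ 0.6374 -0.2185  0.0853]
ball
[ 0.4906 -0.1789  0.082 ] [ 0.4928 -0.1802  0.0839]
[ 0.4876 -0.1729  0.082 ] [ 0.4873 -0.1711  0.0829]
hub
[ 0.5635 -0.1803  0.087 ] [ 0.5506 -0.1706  0.0732]
```

```bash
cat >> h.py <<'E'
YAW=11.4
C=np.array([.5625,.0210])
def bed(x,y,yaw=None):
    a=np.radians(YAW if yaw is None else yaw); return C+np.array([np.cos(a)*x-np.sin(a)*y,np.sin(a)*x+np.cos(a)*y])
DN=[180,0,YAW]
E
python3 - <<'E'
from h import *
p=bed(.03,-.13)
robot.move_pose([*p,.27],DN)
save('wrist','w0'); o=robot.get_obs(); print(o['t'],o['eef_pos'],o['orientation'],o['ft_force'])
f=np.load('pics/w0.npz');cv2.imwrite('pics/w0b.png',cv2.resize(f['im'],(800,600),interpolation=cv2.INTER_CUBIC))
for n,x,y,z in[('knob',.05,-.185,.087),('next',.05,-.045,.028),('ball',-.11,-.185,.085)]:print(n,proj(f,[*bed(x,y),z])/.7)
E
```

```text
2.1667 [ 0.61733342 -0.10154509  0.26993857] [1.79991683e+02 1.46595192e-02 1.13155871e+01] [-0.27985987 -0.46281704 -0.01901351]
knob [[460.985662   229.50070233]]
next [[288.48194157 216.5484221 ]]
ball [[450.83834233 413.09231132]]
```

View pics/w0b.png

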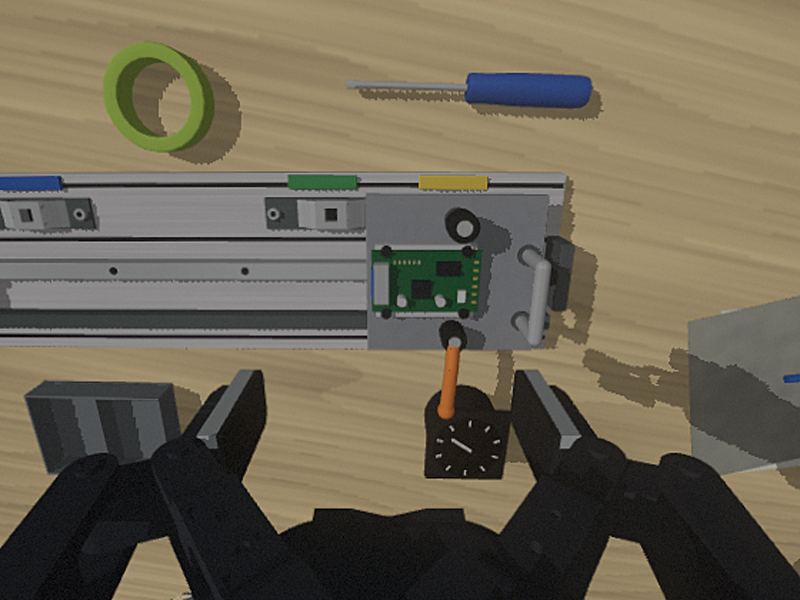

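The wrist picture shows the green strike's pin hole at (331,214), the knob at (463,227), the lever ball at (446,411) and the bar at (540,300). The finger paths to the knob and the bar are clear.

```bash
cat >> h.py <<'E'
def tobed(P):
    a=np.radians(YAW); d=np.array(P)[:2]-C; return np.array([np.cos(a)*d[0]+np.sin(a)*d[1],-np.sin(a)*d[0]+np.cos(a)*d[1]])
E
python3 - <<'E'
from h import *
f=np.load('pics/w0.npz')
for n,u,v,z in[('hole',331,214,.028),('knobtop',464,228,.087),('ball',446,411,.082),('bar',540,300,.091),('bar0',537,338,.09),('bar1',543,262,.09),('tagY0',420,183,.015),('tagY1',487,183,.015),('tagG0',289,183,.015),('tagG1',357,183,.015),('cornertop',566,174,.015),('cornerbot-edge',360,347,.015),('blue hole',26,214,.028)]:
    P=at_z(f,u*.7,v*.7,z);print(n,np.round(P,4),np.round(tobed(P)*1e3,1),np.round(at_d(f,u*.7,v*.7),3))
E
```

```text
hole [ 0.6298 -0.0491  0.028 ] [ 52.1 -82. ] [ 0.628 -0.048  0.02 ]
knobtop [ 0.6496 -0.1524  0.087 ] [  51.1 -187.2] [ 0.65  -0.152  0.088]
ball [ 0.4905 -0.1784  0.082 ] [-110.  -181.2] [ 0.492 -0.178  0.085]
bar [ 0.6076 -0.2229  0.091 ] [  -4. -248.] [ 0.607 -0.223  0.09 ]
bar0 [ 0.5759 -0.2309  0.09  ] [ -36.7 -249.6] [ 0.576 -0.23   0.091]
bar1 [ 0.6368 -0.2163  0.09  ] [  26.  -247.3] [ 0.636 -0.217  0.088]
tagY0 [ 0.6694 -0.1199  0.015 ] [  76.9 -159.3] [ 0.67  -0.12   0.019]
tagY1 [ 0.681  -0.1775  0.015 ] [  76.9 -218. ] [ 0.681 -0.177  0.019]
tagG0 [ 0.6471 -0.0075  0.015 ] [ 77.3 -44.6] [ 0.648 -0.008  0.019]
tagG1 [ 0.6586 -0.0659  0.015 ] [  77.1 -104.2] [ 0.659 -0.066  0.018]
cornertop [ 0.7022 -0.2432  0.015 ] [  84.7 -286.6] [ 0.702 -0.249 -0.   ]
cornerbot-edge [ 0.5026 -0.0963  0.015 ] [ -81.9 -103.2] [ 0.503 -0.096  0.015]
blue hole [0.5782 0.2148 0.028 ] [ 53.7 186.9] [0.576 0.221 0.02 ]
```

```bash
python3 - <<'E'
from h import *
k=np.array([.6496,-.1524]); u=bed(0,1)-bed(0,0)
robot.grip(.7,squeeze=40)
robot.move_pose([*k,.14],DN)
st=lambda n:(lambda o:print(n,round(o['t'],1),np.round(o['eef_pos'],4),np.round(o['ft_force'],1),round(o['opening'],3),round(o['finger_force'],1)))(robot.get_obs())
st('above')
print(robot.movel([*k,.072],rate=.1,max_force=8)); st('down')
robot.grip(0.0,squeeze=40); st('grip')
p=robot.get_obs()['eef_pos'][:2]
print(robot.movel([*k,.0830],rate=.04,max_force=25)); st('lift')
print(robot.movel([*(k+.050*u),.0830],rate=.05,max_force=20)); st('slid')
save('wrist','w1')
f=np.load('pics/w1.npz');cv2.imwrite('pics/w1b.png',f['im'])
E
```

```text
above 3.2 [ 0.6497 -0.1522  0.1408] [ 0.3 -0.3  1.6] 0.7 0.0
False
down 4.0 [ 0.6503 -0.1525  0.073 ] [-0.5 -0.  -0.1] 0.7 0.0
grip 4.4 [ 0.6502 -0.1526  0.073 ] [-1.2  1.1  5. ] 0.264 39.4
False
lift 4.9 [ 0.6499 -0.1522  0.0824] [ 6.1 -0.2 -7.5] 0.267 39.5
False
slid 6.0 [ 0.6401 -0.1029  0.0826] [ 6.4  2.5 -7.4] 0.263 39.5
```

View pics/w1b.png

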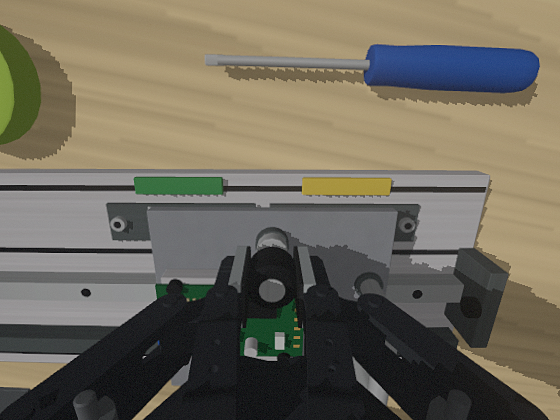

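The knob is held up and the carrier has moved 50 mm, still short of the green strike. Next I release the knob and push on the handle.

```bash
cat >> h.py <<'E'
def st(n):
    o=robot.get_obs();print(n,round(o['t'],1),np.round(o['eef_pos'],4),np.round(tobed(o['eef_pos'])*1e3,1),np.round(o['ft_force'],1),round(o['opening'],3))
E
python3 - <<'E'
from h import *
k=np.array([.6496,-.1524])+.050*(bed(0,1)-bed(0,0))
robot.movel([*k,.073],rate=.05,max_force=12)
robot.grip(.7); st('rel')
robot.movel([*k,.15],rate=.2)
robot.move_pose([*bed(-.010,-.240),.15],DN)
robot.grip(0.0)
print(robot.movel([*bed(-.010,-.240),.081],rate=.12,max_force=6)); st('behind')
hit=robot.movel([*bed(-.010,-.150),.081],rate=.025,max_force=14); st(f'push {hit}')
save('wrist','w2')
f=np.load('pics/w2.npz');cv2.imwrite('pics/w2b.png',f['im'])
save('scene','s2');f=np.load('pics/s2.npz');cv2.imwrite('pics/s2b.png',cv2.resize(f['im'][120:340,180:400],(660,600),interpolation=cv2.INTER_CUBIC))
E
```

```text
rel 6.8 [ 0.6401 -0.1024  0.0713] [  51.7 -136.3] [-0.7  0.7  0.7] 0.698
False
behind 9.2 [ 0.6005 -0.2164  0.0816] [  -9.6 -240.3] [ 0.1 -0.8  0.4] 0.001
push True 11.4 [ 0.5894 -0.1628  0.081 ] [ -10.  -185.5] [ 1.2 -0.5  2. ] -0.001
```

View pics/w2b.png

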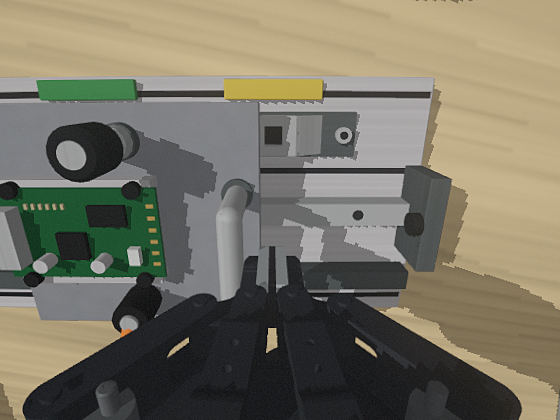

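View pics/s2b.png

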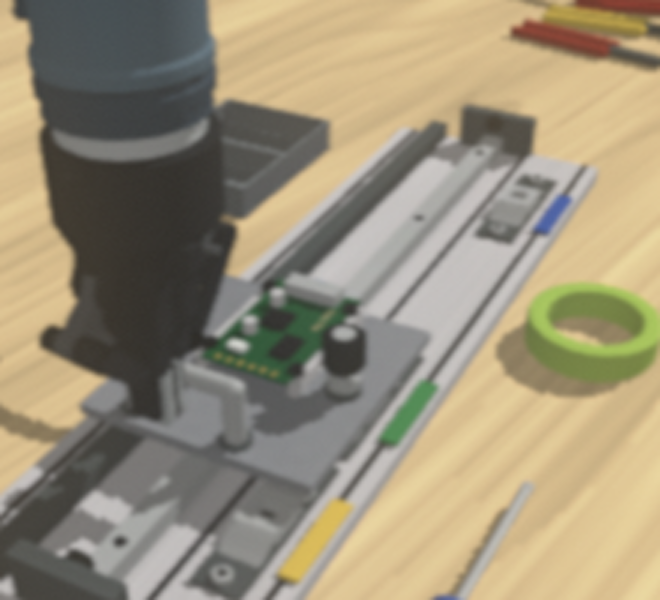

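The wrist picture shows the knob top at (70,152), the bar at (229,250) and the yellow hole at (273,135). The fingers have separated slightly from the bar. The scene crop shows the knob top at (346,333).

```bash
python3 - <<'E'
from h import *
f=np.load('pics/w2.npz');s=np.load('pics/s2.npz')
for z in(.087,.0965):
    for n,g,u,v in[('w',f,70,152),('s',s,180+346/3,120+333*220/600)]:
        P=at_z(g,u,v,z);print(z,n,np.round(tobed(P)*1e3,1),np.round(at_d(g,u,v),4))
for n,u,v,z in[('yhole',273,135,.028),('tagY0',225,90,.015),('tagY1',323,89,.015),('plate rear edge',259,150,.047),('bar',229,250,.09)]:print(n,np.round(tobed(at_z(f,u,v,z))*1e3,1))
st('now')
E
```

```text
0.087 w [  52.1 -101.8] [ 0.6349 -0.0711  0.0913]
0.087 s [ 48.4 -98.1] [ 0.633  -0.0706  0.0919]
0.0965 w [  53.7 -108.1] [ 0.6349 -0.0711  0.0913]
0.0965 s [  53.5 -108.9] [ 0.633  -0.0706  0.0919]
yhole [  51.8 -187.2]
tagY0 [  77.7 -157.9]
tagY1 [  78.2 -218.1]
plate rear edge [  45.9 -179.3]
bar [   7.8 -166.5]
now 11.5 [ 0.5892 -0.1628  0.0807] [ -10.2 -185.5] [ 0.  -0.2  0.2] -0.001
```

The knob is lifted about 4.5 mm at y ≈ -104, so the pin stopped partway up the green ramp. I'll keep pushing gently.

```bash
python3 - <<'E'
from h import *
hit=robot.movel([*bed(-.010,-.150),.081],rate=.02,max_force=19); st(f'push {hit}')
save('wrist','w3');save('scene','s3')
f=np.load('pics/w3.npz')
s=np.load('pics/s3.npz')
a=cv2.resize(s['im'][180:320,230:400],None,fx=2.35,fy=2.35,interpolation=cv2.INTER_CUBIC);b=cv2.resize(f['im'],(400,300))
o=np.zeros((600,800,3),np.uint8);o[:a.shape[0],:a.shape[1]]=a;o[300:,400:]=b;cv2.imwrite('pics/c3.png',o)
E
```

```text
push True 12.9 [ 0.5841 -0.1384  0.0807] [ -10.3 -160.6] [ 0.5 -3.8  1.3] 0.004
```

View pics/c3.png

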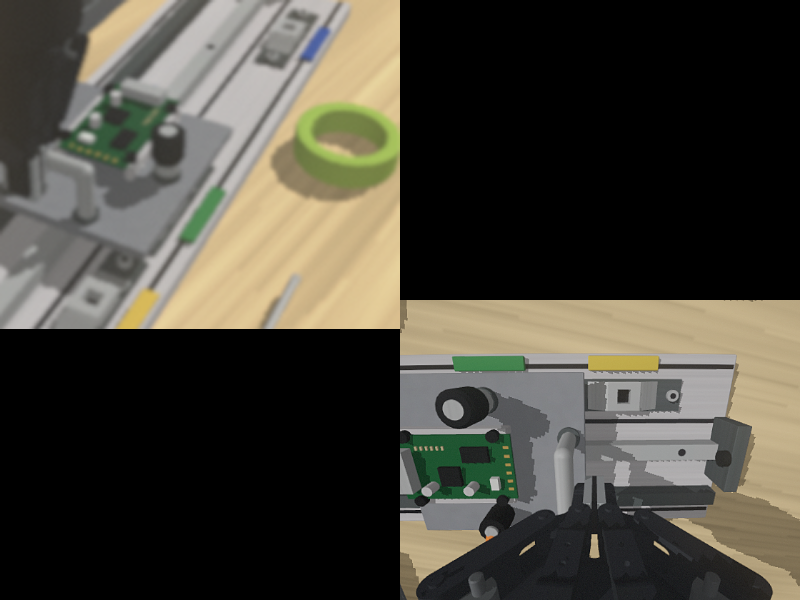

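In this composite, the knob top is at crop (169,130) in the scene and (74,154) in full wrist pixels. I'll compute its height and y.

```bash
python3 - <<'E'
from h import *
f=np.load('pics/w3.npz');s=np.load('pics/s3.npz')
for n,g,u,v in[('w',f,74,154),('s',s,230+169/2.35,180+130/2.35)]:
    U,V=int(u),int(v);d=[at_d(g,U+i,V+j) for i in(-2,0,2) for j in(-2,0,2)]
    P=np.median(d,0);print(n,np.round(P,4),np.round(tobed(P)*1e3,1),np.round(tobed(at_z(g,u,v,.087))*1e3,1),np.round(np.array(d)[:,2],4))
f0=np.load('pics/s0.npz');u,v=proj(f0,[.6496,-.1524,.087])[0];print('start depth z',[round(at_d(f0,u+i,v+j)[2],4) for i in(-2,0,2) for j in(-2,0,2)])
for n,u,v,z in[('yhole',(624-400)*1.4,(396-300)*1.4,.028),('bar',(564-400)*1.4,(470-300)*1.4,.09)]:print(n,np.round(tobed(at_z(f,u,v,z))*1e3,1))
E
```

```text
w [ 0.6286 -0.0465  0.0874] [ 51.4 -79.3] [ 51.5 -79.4] [0.0876 0.0874 0.0873 0.088  0.0868 0.0865 0.0877 0.0873 0.0884]
s [ 0.6268 -0.0474  0.0886] [ 49.5 -79.8] [ 50.1 -77.6] [0.089  0.0885 0.0886 0.088  0.0889 0.0891 0.0877 0.0874 0.0894]
start depth z [np.float64(0.088), np.float64(0.0874), np.float64(0.0873), np.float64(0.0868), np.float64(0.0879), np.float64(0.0874), np.float64(0.0878), np.float64(0.0881), np.float64(0.0879)]
yhole [  51.6 -187.5]
bar [  13.8 -142.1]
```

The knob is fully down (87.7 mm, same as at the start) at a travel of about 107 mm, so the pin is in the green hole. Now the lever.

```bash
python3 - <<'E'
from h import *
pv=np.array([-.0495,-.0795]);r=.042
def pose(th,off,z=.077):
    d=np.array([-np.cos(th),np.sin(th)]);n=np.array([np.sin(th),np.cos(th)])
    return [*bed(*(pv+r*d-off*n)),z],[180,0,YAW-np.degrees(th)]
p=robot.get_obs()['eef_pos']
robot.movel([*bed(-.010,-.185),.081],rate=.1)
robot.movel([*bed(-.010,-.185),.15],rate=.2)
robot.move_pose(*pose(.0,.045,.15))
print(robot.inverse_kinematics(*pose(1.6,.019)))
print(robot.movel(pose(0,.045)[0],rate=.12,max_force=6)); st('down')
for th in np.append(np.arange(.1,1.5,.2),[1.5,1.6]):
    P,R=pose(th,.019)
    hit=robot.movel(P,R,rate=.05,max_force=15); st(f'{th:.2f} {hit}')
    if hit: break
save('wrist','w4');f=np.load('pics/w4.npz');cv2.imwrite('pics/w4b.png',f['im'])
E
```

```text
[ -10.44611002   20.29081338  -23.30992843   46.39925819    0.
 -110.1728628 ]
False
down 15.1 [ 0.4982 -0.1194  0.0773] [ -90.8 -124.9] [ 0.6 -0.1  0.5] 0.001
0.10 False 15.9 [ 0.4901 -0.0898  0.0773] [-92.9 -94.3] [-0.7 -0.7  0. ] -0.003
0.30 False 16.2 [ 0.4862 -0.0816  0.0771] [-95.  -85.5] [-0.2 -0.8 -0.8] 0.0Traceback (most recent call last):
  File "<stdin>", line 14, in <module>
cell.PlanningError: the arm cannot follow that straight line within its joint ranges
```

Joint 6 would run past 180°. I'll back off, flip the tool a half turn and repeat.

```bash
cat > lev.py <<'E'
from h import *
pv=np.array([-.0495,-.0795]);r=.042
def pose(th,off,z=.077):
    d=np.array([-np.cos(th),np.sin(th)]);n=np.array([np.sin(th),np.cos(th)])
    return [*bed(*(pv+r*d-off*n)),z],[180,0,YAW-np.degrees(th)+180]
E
python3 - <<'E'
from lev import *
robot.movel(pose(0,.045)[0],rate=.12)
robot.movel(pose(0,.045,.15)[0],rate=.2)
robot.move_pose(*pose(.0,.045,.15))
print(robot.movel(pose(0,.045)[0],rate=.12,max_force=6)); st('down')
for th in np.append(np.arange(.1,1.5,.2),[1.5,1.6]):
    P,R=pose(th,.019)
    hit=robot.movel(P,R,rate=.05,max_force=15); st(f'{th:.2f} {hit}')
    if hit: break
save('wrist','w4');f=np.load('pics/w4.npz');cv2.imwrite('pics/w4b.png',f['im'])
E
```

```text
False
down 20.9 [ 0.4978 -0.1193  0.0775] [ -91.1 -124.7] [-0.  -0.4  0.3] 0.0
0.10 False 21.6 [ 0.4901 -0.09    0.0773] [-92.9 -94.5] [ 0.  -0.4 -0.3] -0.0
0.30 False 22.0 [ 0.4862 -0.0816  0.0771] [-95.1 -85.5] [ 0.9  0.6 -1. ] -0.001
0.50 False 22.3 [ 0.4841 -0.0728  0.077 ] [-95.4 -76.4] [ 0.2 -0.3  0.3] -0.001
0.70 False 22.7 [ 0.4838 -0.0634  0.077 ] [-93.8 -67.1] [-0.5 -0.5  0.8] 0.0
0.90 False 23.0 [ 0.4854 -0.0542  0.0769] [-90.5 -58.4] [-0.1 -1.1  0.8] 0.002
1.10 False 23.4 [ 0.4887 -0.0456  0.0769] [-85.5 -50.7] [0.4 0.  0.1] 0.004
1.30 False 23.7 [ 0.4936 -0.0379  0.0769] [-79.2 -44.1] [-0.5 -1.6 -0.2] -0.004
1.50 False 24.1 [ 0.5    -0.0312  0.0768] [-71.6 -38.8] [-0.8  0.4  0.4] -0.003
1.60 False 24.3 [ 0.5032 -0.0285  0.0768] [-68.  -36.8] [-3.4 -0.1  2. ] 0.0
```

View pics/w4b.png

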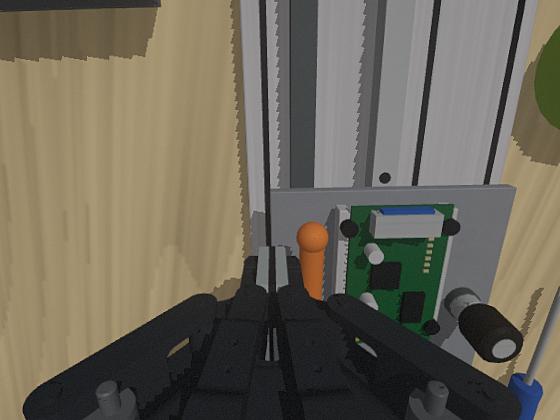

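The lever points along +y with its ball at (313,236), and a small finger-side gap or contact remains. I'll press to the stop with a force limit, back away, then check.

```bash
python3 - <<'E'
from lev import *
f=np.load('pics/w4.npz');b=tobed(at_z(f,313,236,.083));print('ball before',b*1e3)
P,R=pose(1.571,.009)
hit=robot.movel(P,R,rate=.02,max_force=12); st(f'press {hit}')
robot.movel(pose(1.571,.06)[0],rate=.1); robot.movel(pose(1.571,.06,.2)[0],rate=.2)
robot.move_pose([*bed(-.06,-.13),.27],[180,0,YAW-90+180])
save('wrist','w5');save('scene','s5');f=np.load('pics/w5.npz');s=np.load('pics/s5.npz');st('end')
a=cv2.resize(s['im'][150:320,200:400],(400,340),interpolation=cv2.INTER_CUBIC)
o=np.zeros((420,960,3),np.uint8);o[:340,:400]=a;o[:,400:]=f['im'];cv2.imwrite('pics/c5.png',o[:,:800] if 0 else cv2.resize(o,(800,350)))
E
```

```text
ball before [-48.21817893 -14.81747482]
press True 24.6 [ 0.5027 -0.0283  0.076 ] [-68.3 -36.5] [-0.1 -0.4 -0.4] 0.002
end 26.6 [ 0.5278 -0.1171  0.268 ] [ -61.3 -128.6] [ 0.2  0.7 -0.2] -0.0
```

View pics/c5.png

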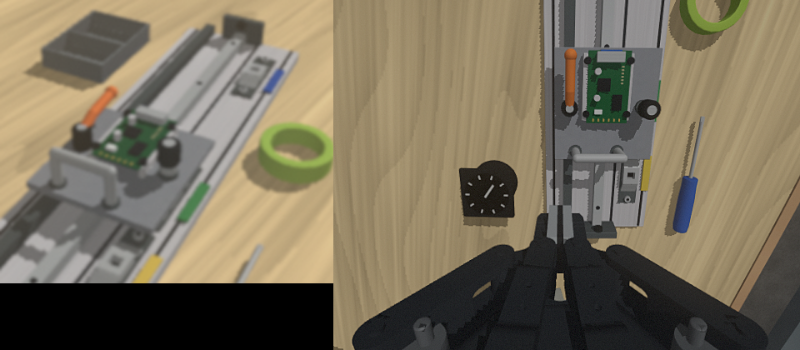

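The final composite shows the lever parallel to the bed (hub (570,108), ball (570,54)), the knob at (650,110), and the bystanders undisturbed. I'll check the knob height and then hand in.

```bash
python3 - <<'E'
from h import *
f=np.load('pics/w5.npz')
def m(u,v):return np.median([at_d(f,u+i,v+j) for i in(-3,0,3) for j in(-3,0,3)],0)
def bp(u,v):return tobed(at_z(f,u,v,.085))*1e3
print('knob',m(383,132),tobed(m(383,132)),'ball',bp(570*1.2-400,54*1.2),'hub',bp(570*1.2-400,108*1.2))
k=m(383,132)
if .084<k[2]<.0895: print(robot.sign_off())
E
```

```text
knob [ 0.62854793 -0.04587871  0.08717015] [ 0.05152581 -0.07861413] ball [-49.55574573 -15.76302384] hub [-48.83282885 -76.70983222]
the job is handed in; nothing more can be done
None
```

The carrier is at the green station with its pin down in the hole, the clamp lever is swung to its stop, and the job is handed in at about 27 s; the sign-off returned no verdict.

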